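Tighten the last stand's hidden clamp screw with the T-handled hex key

ROBOT

A 6-joint arm with a two-finger parallel gripper is mounted at the origin on the work surface. World frame = base frame: x ahead of the robot, y to its left, z up, the work surface at z = 0. Lengths are in m, angles in rad, forces in N, time in s.
With the tool pointing down it reaches from about 0.25 to 0.775 m from the base axis. Payload 4 kg.
Tool frame: the origin (TCP) lies at the very end of the fingers, on their centre line; the grasp point (between the pads) lies 19 mm behind it; y points along the fingers, x is the direction in which the jaws open and shut, and the axes are right-handed (so a half turn about y gives the same grasp; the last joint's range is limited). The gripper opens to 94 mm and grips with 3 to 60 N. Pads are 16 mm wide; open, the fingers measure 119 mm over their backs; the gripper's body (75 mm by 177 mm) begins 78 mm behind the grasp point.
Start: joints at [1.124, 0.087, 1.371, -0, 1.684, -0.103], TCP at [0.185, 0.518, 0.206] pointing down, gripper open.
Joint ranges: [-3.1, 3.1], [-0.76, 2.03], [0.27, 2.55], [-1.08, 4.22], [0.17, 2.65], [-2.57, 2.57]. Speed limits (rad/s): [2.79, 2.79, 3.14, 3.14, 3.14, 3.14].

INTERFACE

Orientations are given as [roll, pitch, yaw] about the fixed x, y, z axes, in that order (R = Rz(yaw) Ry(pitch) Rx(roll)).
In Python, from bench import robot, snapshot, workorder gives the robot as it stands.
- The arm moves only by the tool play_rows, never from a script. Its argument "steps" is a list of rows, each an object of numbers: "x", "y", "z": the shift along the world's x, y, z in m; "rx", "ry", "rz": the turn, a rotation vector about the world's x, y, z in rad; "hand": the finger opening in m, from 0 to 0.094. A call has 1 to 8 rows; each row shifts and turns the commanded pose from where the row before left it; what a row does not reach is not made up. A row lasts 1/8 s, in which the tool goes at most 62.5 mm and 10.7 degrees, less where a joint would pass 70% of its speed; a pose out of reach is approached as far as the arm can. A call is refused whole if a number of a shift passes 0.0625 or a number of a turn 0.188, either way. A call with a gripper value outside its range is refused whole. The fingers move at their own pace and stop on an object; the grip force is fixed at half the most. Time passes only in rows, so rows that do not move let the fingers close. It gives the time, the measured TCP pose, the force and the opening at its end, in the units of the state.
- robot.get_obs(): the state, without advancing time (a new reading comes with each control period).
- snapshot(name): name is "scene" or "top"; returns a dict with "color" (384x512x3 uint8, red, green, blue), "range_z" (384x512 float32, m along the optical axis (not along the pixel's ray), 0 where there is no reading), "fov_y" (degrees; the focal length in pixels is half the picture's height over the tangent of half this angle, whatever the lens; pixels are square), "cx", "cy" (the principal point, pixels), "k1" (the pictures are not rectified: a ray, as slopes to the right and down, at radius r is drawn at 1 + k1 r^2 times it, then the intrinsics apply), "T" (4x4, takes a point from camera to world coordinates). Camera axes: x right, y down, z forward; pixel columns grow to the right and rows downward; lengths in m; the calibration is good to about 2 mm. A picture is of the moment at which its call begins.
- workorder.close_job(): hands the job in, once; it reports no verdict.
The state is a dict: "time": time; "joint_positions": joint angles; "qvel": joint speeds; "joint_torque": joint torques, N m; "tool_pos": TCP position; "ee_rot": TCP orientation; "wrist_force": force on the tool from outside, world axes, zero at the start; "wrist_torque": the same for the moment, N m; "width": finger opening in m.
Only numpy, scipy, OpenCV 4.12 (cv2) and the standard library are available. Lean on these libraries where they do the work, as an engineer would, in place of code of your own. Each camera call takes 0.05 s, during which the arm holds its last target.

TASK

The clamp screw of the cobbler's last stand is loose. Take the T-handled hex key out of the wooden tool block, fit it into the hexagon socket hidden down the round mouth on top of the stand's column, turning it until it drops fully in, then turn it clockwise (seen from above) until the screw comes up tight against its stop. Leave the key standing fully home in the socket, let go of it, and leave everything else on the bench where it is.

Things in the scene. Friction and masses are not known exactly. Their poses are not given: they have to be found in the camera images.
- hex_key: T-handled steel hex key, 146 mm tall, 0.4 kg, standing upright in one hole of the tool block. Origin: centre of its lower tip; z up the shaft, x along the cross handle. From the tip: 5 mm taper (19 to 24 mm wide), a hexagon 24 mm across flats (27.7 corners) up to 70 mm, two flats facing +x and -x; then a round shaft 19 mm thick up to the handle.
- key_handle (a point): centre of the key's wooden cross handle, 133 mm above the tip. The handle is 100 mm long (key's x), 26 mm thick (y) and 26 mm high; grip it across its thickness at the middle.
- tool_block: fixed dark wooden block 90 (x) x 170 (y) x 60 mm high, origin at the centre of its underside. Two round holes, 30 mm wide, 48 mm deep (floor 12 mm above the bench), lie at y = +45 and -45 mm; the key stands loosely in one, the punch in the other.
- last_stand: fixed cobbler's last stand, origin at the centre of its underside, below the clamp screw. Base 150 (x) x 110 (y) x 14 mm, a round upright column 70 to 76 mm thick and 100 mm high at the origin, and an arm to +x carrying an iron last (foot shape) 90 to 261 mm from the origin along x, up to 130 mm high.
- socket_mouth (a point): centre of the round mouth in the column's flat top, 100 mm above the bench, z up. The mouth is a funnel, 48 mm wide, narrowing to a 33 mm round bore at 10 mm depth; the bore goes down to the screw's hexagon socket at 22 mm depth.
- socket_rim (a point): centre of the upper rim of the clamp screw's hexagon socket, 22 mm below the mouth: 25.5 mm across flats, 17 mm deep. How the hexagon is turned is unknown (no relation to the stand's yaw or joint clamp_screw). An unaligned key stops with its tip about 5 mm below here; pressed with about 5 N and turned to within 7 deg of alignment (every 60 deg) it drops 12 mm. Seated play is 7 deg either way.
- clamp_screw (a joint): rotation of the clamp screw, rad, growing CLOCKWISE seen from above. Starts loose at 0.1 to 0.6; 1.5 is the hard stop, where it is tight; 0 is the opposite stop. It takes about 0.2 N m to turn and stays where it is left; a key lightly pressed (under 10 N) but not aligned does not turn it.
- punch: round-headed wooden punch, 96 mm tall, head 42 mm wide, standing in the other hole of the tool block; origin at the centre of its lower end. Not needed.
- boot_a: black ankle boot, 250 mm long, standing on its sole; origin at its underside. Not needed.
- boot_b: the boot's pair, likewise. Not needed.
- hammer: hammer lying on the bench; origin at its underside. Not needed.
- brush: brush lying on the bench; origin at its underside. Not needed.
- polish_tin: flat round tin, 71 mm across, 25 mm high; origin at the centre of its underside. Not needed.
- glue_jar: jar, 70 mm across, 100 mm high; origin at the centre of its underside. Not needed.
- cleaner: plastic bottle, 60 mm across, 170 mm high; origin at the centre of its underside. Not needed.
Things that resemble listed ones, but are neither listed nor needed, are in the scene too. What is shaped like the hex_key but green or white is not meant.

How it is judged:
On the way, in this order (a step that is already met when the one before it is completed fails the run):
1. the key is fully home in the socket while the screw is still loose (z of hex_key in the frame of socket_mouth below -0.034 m and horizontal distance between hex_key and socket_mouth below 0.005 m and angle between hex_key's own z axis and vertical below 0.12 rad and value of joint clamp_screw below 1.2 rad), for 0.1 s.
2. the screw is turned clockwise up to its stop with the key in it (z of hex_key in the frame of socket_mouth below -0.034 m and horizontal distance between hex_key and socket_mouth below 0.005 m and angle between hex_key's own z axis and vertical below 0.12 rad and value of joint clamp_screw above 1.35 rad), for 0.1 s.
At the end, for the whole second after the job is handed in: The screw is tight (joint clamp_screw above 1.35 of 1.5 rad) and the key stands at rest in the socket, its tip more than 34 mm below the mouth, within 5 mm of its axis and within 0.12 rad of upright (all of step 2 and linear speed of hex_key below 0.01 m/s); the robot touches nothing.
It fails at once if another thing on the bench (punch, boots, hammer, brush, tin, jar, bottle) is shifted by more than 30 mm (distance of any of punch, boot_a, boot_b, hammer, brush, polish_tin, glue_jar, cleaner from where it was at the start of the episode above 0.03 m).
It also fails if it takes over 51 s, if anything falls off the work surface, if the arm or the gripper's body presses on something with over 40 N, if the wrist force passes 120 N, or if a joint passes its speed limit or range.

## Working session

There is one attempt and no reset: what is moved stays moved. The work goes in short steps, Python scripts to look and compute and a tool call to move; the robot and the scene stay as the last step left them, time stands still between calls to the robot, and variables do not carry over. Pictures are saved under pics/ and viewed, and the job is handed in when it is done.

Besides the shell and the picture viewer there is one more tool, called after "Call:" as name(argument=value, ...), one argument or row to a line, values as JSON. play_rows: Moves the arm, as the interface text tells. Its arguments: {"type":"object","properties":{"steps":{"type":"array"}},"required":["steps"]}

```bash
ls; mkdir -p pics; cat > h.py <<'E'
import numpy as np, cv2
from bench import robot, snapshot, workorder
def snap(n):
    s=snapshot(n); np.savez('pics/last_%s.npz'%n,**{k:np.asarray(v) for k,v in s.items()}); return s
def load(n): return dict(np.load('pics/last_%s.npz'%n))
def K(s):
    h=s['color'].shape[0]; f=h/2/np.tan(np.radians(float(s['fov_y']))/2)
    return f
def pts(s,uv):
    uv=np.asarray(uv,float).reshape(-1,2); f=K(s)
    A=np.array([[f,0,float(s['cx'])],[0,f,float(s['cy'])],[0,0,1]])
    n=cv2.undistortPoints(uv.reshape(-1,1,2),A,np.array([float(s['k1']),0,0,0,0])).reshape(-1,2)
    return n
def world(s,uv,z=None):
    uv=np.asarray(uv,float).reshape(-1,2); n=pts(s,uv)
    T=s['T']; 
    d=np.c_[n,np.ones(len(n))]
    if z is None:
        r=s['range_z'][uv[:,1].round().astype(int),uv[:,0].round().astype(int)]
        return (d*r[:,None])@T[:3,:3].T+T[:3,3]
    w=d@T[:3,:3].T; t=(z-T[2,3])/w[:,2]
    return T[:3,3]+w*t[:,None]
def cloud(s):
    h,w=s['range_z'].shape; u,v=np.meshgrid(np.arange(w),np.arange(h))
    return world(s,np.c_[u.ravel(),v.ravel()]).reshape(h,w,3)
E
python3 - <<'E'
from h import *
for n in ('scene','top'):
    s=snap(n); cv2.imwrite(f'pics/{n}0.png',cv2.resize(s['color'][:,:,::-1],(800,600),interpolation=cv2.INTER_CUBIC)); print(n,s['fov_y'],s['k1'],s['T'].round(3).tolist())
print(robot.get_obs())
E
```

```text
pics
scene 54.46030518676729 0.02179563810657621 [[-0.577, 0.642, -0.504, 1.138], [0.816, 0.443, -0.371, 0.443], [-0.015, -0.626, -0.78, 1.027], [0.0, 0.0, 0.0, 1.0]]
top 47.734707575814504 0.05005201241124267 [[0.014, -0.995, 0.097, 0.396], [-1.0, -0.013, 0.011, -0.016], [-0.01, -0.097, -0.995, 1.584], [0.0, 0.0, 0.0, 1.0]]
{'time': 0.1, 'joint_positions': array([ 1.12391343e+00,  8.78686495e-02,  1.37210179e+00,  1.62920635e-05,
        1.68357629e+00, -1.03106722e-01]), 'qvel': array([-0.00114425,  0.00043313, -0.00295827,  0.00099017,  0.00128572,
        0.00098812]), 'joint_torque': array([ 2.35462569e-03, -3.41252947e+01, -3.03301013e+01,  7.19482312e-02,
        3.03302554e-02, -8.55789722e-05]), 'tool_pos': array([0.18516481, 0.51737498, 0.20442869]), 'ee_rot': array([-1.5705791 ,  0.00194203,  1.22702218]), 'wrist_force': array([0.666175  , 0.37172981, 1.11165522]), 'wrist_torque': array([ 0.08118014,  0.02054921, -0.02763745]), 'width': 0.09397902612493314}
```

View pics/scene0.png

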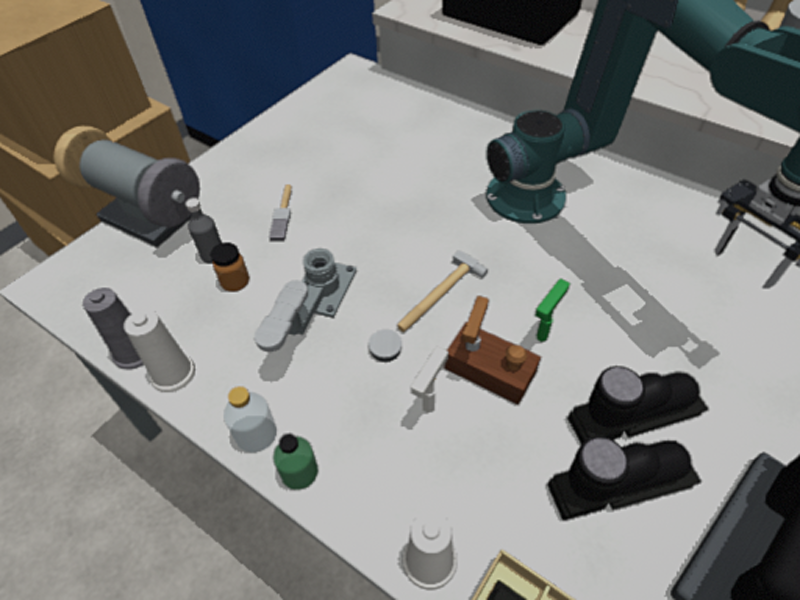

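View pics/top0.png

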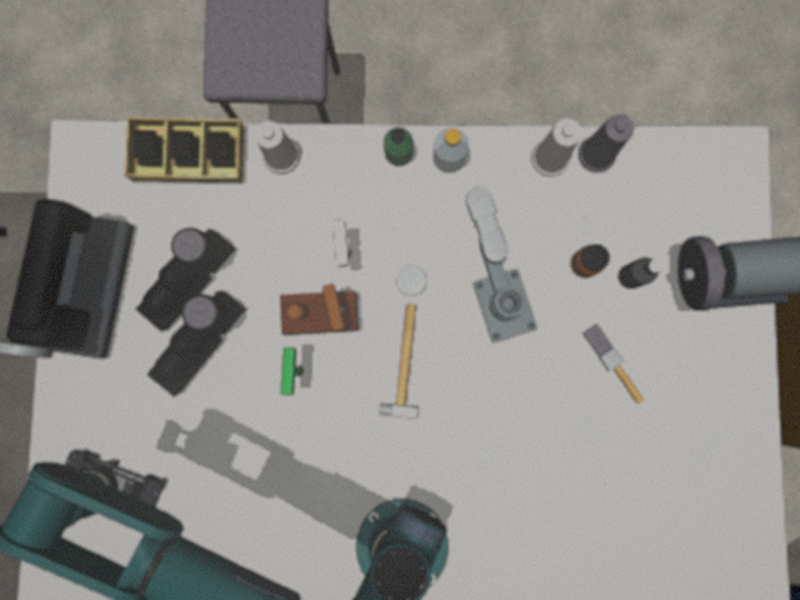

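The scene view shows the key handle at about (477,318), with the mouth at (320,260). In the top view the handle is at (333,307), lying slightly oblique, and the mouth is at (508,302). Next I measure both from the depth clouds.

```bash
python3 - <<'E'
from h import *
S={n:load(n) for n in('scene','top')}
for n,s in S.items():
    c=cloud(s); k=1.5625
    ok=s['range_z']>0
    g=world(s,[[333/k,307/k]] if n=='top' else [[477/k,318/k]])[0]
    m=world(s,[[508/k,302/k]] if n=='top' else [[320/k,260/k]])[0]
    print(n,'handle px',g.round(4),'mouth px',m.round(4))
    # handle top
    P=c[ok&(np.linalg.norm(c[...,:2]-g[:2],axis=-1)<0.075)&(c[...,2]>0.125)&(c[...,2]<.175)]
    rect=cv2.minAreaRect((P[:,:2]*1000).astype(np.float32))
    top=P[P[:,2]>np.percentile(P[:,2],90)-.006]
    print(' handle n',len(P),'rect',rect,'z95',np.percentile(P[:,2],[5,50,95]).round(4),'top mean',top.mean(0).round(4), 'toprect',cv2.minAreaRect((top[:,:2]*1000).astype(np.float32)))
    # column top ring
    Q=c[ok&(np.linalg.norm(c[...,:2]-m[:2],axis=-1)<0.06)&(c[...,2]>0.094)&(c[...,2]<.107)]
    pc,r=cv2.minEnclosingCircle((Q[:,:2]*1000).astype(np.float32))
    print(' ring',len(Q),pc,r,np.median(Q,0).round(4))
    # block top
    B=c[ok&(np.linalg.norm(c[...,:2]-g[:2],axis=-1)<0.15)&(c[...,2]>0.055)&(c[...,2]<.066)]
    print(' block',len(B),cv2.minAreaRect((B[:,:2]*1000).astype(np.float32)),np.median(B[:,2]))
    # table
    print(' table z',np.median(c[ok&(abs(c[...,2])<.02)][:,2]))
E
```

```text
scene handle px [0.5289 0.1585 0.1584] mouth px [ 0.5298 -0.2402  0.076 ]
 handle n 293 rect ((523.9094848632812, 151.37115478515625), (102.16699981689453, 26.451906204223633), 15.217962265014648) z95 [0.14   0.1573 0.1603] top mean [0.5269 0.1522 0.1577] toprect ((523.9684448242188, 151.15452575683594), (102.16699981689453, 26.002883911132812), 15.217962265014648)
 ring 138 (544.7881469726562, -232.34454345703125) 35.54945755004883 [ 0.5434 -0.2361  0.0987]
 block 1088 ((572.0322265625, 201.8077850341797), (196.8095245361328, 173.87547302246094), 5.3188886642456055) 0.06024249358631062
 table z 0.00011935751050340393
top handle px [0.5238 0.1499 0.1573] mouth px [ 0.5491 -0.2333  0.0587]
 handle n 249 rect ((525.4550170898438, 151.30601501464844), (100.50064849853516, 26.196796417236328), 15.519139289855957) z95 [0.1518 0.159  0.1645] top mean [0.523  0.1504 0.1605] toprect ((524.7515869140625, 151.1744842529297), (99.05157470703125, 24.30081558227539), 15.443815231323242)
 ring 194 (548.0421752929688, -230.5545196533203) 34.04111862182617 [ 0.549  -0.2309  0.1005]
 block 779 ((565.3489379882812, 200.27487182617188), (180.22825622558594, 169.96083068847656), 5.999269008636475) 0.06145592213618367
 table z 0.0014618022482454363
```

```bash
python3 - <<'E'
from h import *
s=load('top');a=s['color'][165:225,170:350,::-1]
b=cv2.resize(a,None,fx=4.4,fy=4.4,interpolation=cv2.INTER_CUBIC);cv2.imwrite('pics/ctop.png',b)
s=load('scene');a=s['color'][145:275,150:350,::-1]
cv2.imwrite('pics/cscene.png',cv2.resize(a,None,fx=4,fy=4,interpolation=cv2.INTER_CUBIC))
E
```

```text
(no output)
```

View pics/ctop.png

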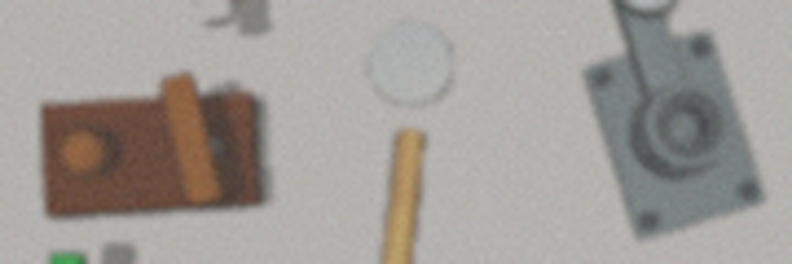

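View pics/cscene.png

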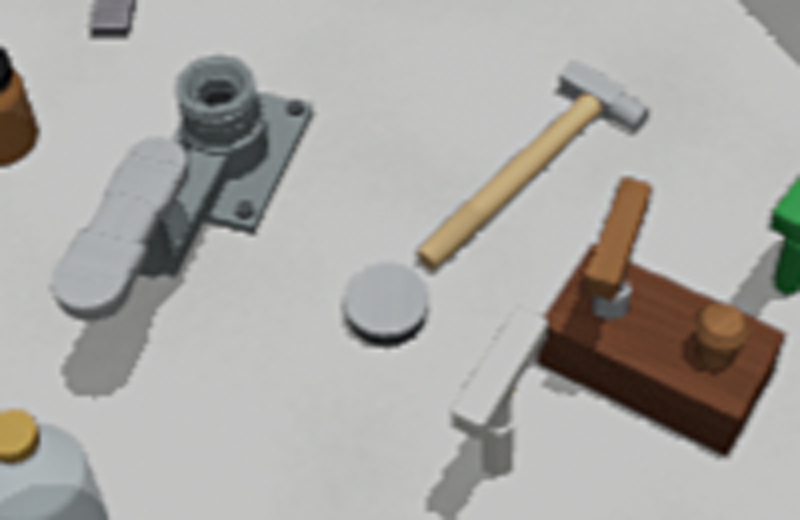

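```bash
python3 - <<'E'
from h import *
from scipy.optimize import minimize
# orthorectify both views onto plane z=0.1 around stand; and z=0.158 around handle
def ortho(s,c,z,half=.06,res=.0005):
    g=np.arange(-half,half,res); X,Y=np.meshgrid(c[0]+g,c[1]+g)
    T=s['T']; P=np.c_[X.ravel(),Y.ravel(),np.full(X.size,z)]
    f=K(s);A=np.array([[f,0,float(s['cx'])],[0,f,float(s['cy'])],[0,0,1]])
    R=T[:3,:3].T; t=-R@T[:3,3]
    uv,_=cv2.projectPoints(P,cv2.Rodrigues(R)[0],t,A,np.array([float(s['k1']),0,0,0,0]))
    uv=uv.reshape(X.shape+(2,)).astype(np.float32)
    return cv2.remap(s['color'][:,:,::-1],uv[...,0],uv[...,1],cv2.INTER_CUBIC)
ims=[]
for n in('scene','top'):
    s=load(n); a=ortho(s,(.547,-.231),.1); a=cv2.resize(a,(360,360))
    b=cv2.resize(ortho(s,(.5246,.1513),.158),(360,360))
    for i in(a,b):
        for k in range(0,361,60): cv2.line(i,(k,0),(k,6),(0,0,255),1);cv2.line(i,(0,k),(6,k),(0,0,255),1)
        cv2.circle(i,(180,180),2,(0,0,255),-1)
    cv2.circle(a,(180,180),72,(0,255,0),1);cv2.circle(a,(180,180),105,(0,255,255),1)
    ims.append(np.hstack([a,b]))
cv2.imwrite('pics/ortho.png',cv2.resize(np.vstack(ims),(600,600)))
E
```

```text
(no output)
```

View pics/ortho.png

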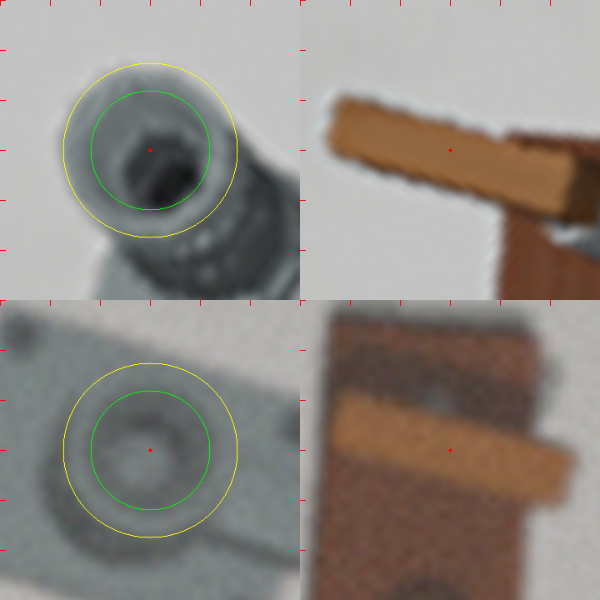

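Call:
play_rows(
  steps=[
    {"z": 0.04},
    {"z": 0.04},
    {"x": 0.03, "y": -0.035, "rz": 0.05},
    {"x": 0.04, "y": -0.043, "rz": 0.1},
    {"x": 0.04, "y": -0.043, "rz": 0.1},
    {"x": 0.04, "y": -0.043, "rz": 0.1},
    {"x": 0.04, "y": -0.043, "rz": 0.1},
    {"x": 0.04, "y": -0.043, "rz": 0.1},
  ],
)

```text
schema error: expected keys x, y, z, rx, ry, rz, hand
```

Call:
play_rows(
  steps=[
    {"x": 0.04, "y": -0.043, "rz": 0.06},
    {"x": 0.04, "y": -0.043},
    {"x": 0.03, "y": -0.03},
    {},
    {},
  ],
)

```text
schema error: expected keys x, y, z, rx, ry, rz, hand
```

```bash
python3 - <<'E'
from h import *
o=robot.get_obs(); print(o['time'],o['tool_pos'],o['ee_rot'],o['wrist_force'],o['joint_positions'])
s=snap('scene');cv2.imwrite('pics/s1.png',cv2.resize(s['color'][:,:,::-1],(800,600)))
E
```

```text
0.1 [0.18516481 0.51737498 0.20442869] [-1.5705791   0.00194203  1.22702218] [0.666175   0.37172981 1.11165522] [ 1.12391343e+00  8.78686495e-02  1.37210179e+00  1.62920635e-05
  1.68357629e+00 -1.03106722e-01]
```

View pics/s1.png

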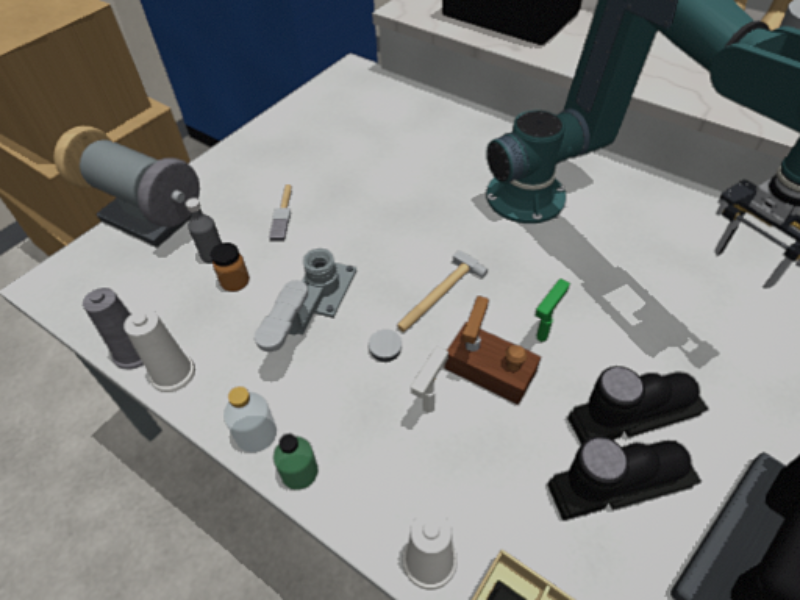

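Both calls were refused and nothing moved, because every row needs all the keys.

Call:
play_rows(
  steps=[
    {"x": 0, "y": 0, "z": 0.04, "rx": 0, "ry": 0, "rz": 0, "hand": 0.094},
    {"x": 0, "y": 0, "z": 0.04, "rx": 0, "ry": 0, "rz": 0, "hand": 0.094},
    {"x": 0.03, "y": -0.035, "z": 0, "rx": 0, "ry": 0, "rz": 0.05, "hand": 0.094},
    {"x": 0.04, "y": -0.043, "z": 0, "rx": 0, "ry": 0, "rz": 0.1, "hand": 0.094},
    {"x": 0.04, "y": -0.043, "z": 0, "rx": 0, "ry": 0, "rz": 0.1, "hand": 0.094},
    {"x": 0.04, "y": -0.043, "z": 0, "rx": 0, "ry": 0, "rz": 0.1, "hand": 0.094},
    {"x": 0.04, "y": -0.043, "z": 0, "rx": 0, "ry": 0, "rz": 0.1, "hand": 0.094},
    {"x": 0.04, "y": -0.043, "z": 0, "rx": 0, "ry": 0, "rz": 0.1, "hand": 0.094},
  ],
)

```text
time: 1.15
tool_pos: [0.4163, 0.2663, 0.2852]
ee_rot: [-1.571, -0.0, 1.78]
wrist_force: [0.2, -0.1, -0.2]
width: 0.094
```

Call:
play_rows(
  steps=[
    {"x": 0.04, "y": -0.043, "z": 0, "rx": 0, "ry": 0, "rz": 0.06, "hand": 0.094},
    {"x": 0.04, "y": -0.043, "z": 0, "rx": 0, "ry": 0, "rz": 0, "hand": 0.094},
    {"x": 0.03, "y": -0.03, "z": 0, "rx": 0, "ry": 0, "rz": 0, "hand": 0.094},
    {"x": 0, "y": 0, "z": 0, "rx": 0, "ry": 0, "rz": 0, "hand": 0.094},
    {"x": 0, "y": 0, "z": 0, "rx": 0, "ry": 0, "rz": 0, "hand": 0.094},
  ],
)

```text
time: 1.78
tool_pos: [0.525, 0.1522, 0.2852]
ee_rot: [-1.57, -0.001, 1.837]
wrist_force: [-0.7, -0.9, 0.1]
width: 0.0939
```

```bash
python3 - <<'E'
from h import *
o=robot.get_obs(); print(o['time'],o['tool_pos'],o['ee_rot'],o['wrist_force'],o['joint_positions'])
s=snap('scene');cv2.imwrite('pics/s2.png',cv2.resize(s['color'][:,:,::-1],(800,600)))
E
```

```text
1.775 [0.52495657 0.15216356 0.2851614 ] [-1.56979213e+00 -7.56257355e-04  1.83706432e+00] [-0.70293638 -0.92528006  0.08999299] [ 1.77957041e-01  7.88709458e-02  1.22324026e+00  6.89684703e-04
  1.84054837e+00 -1.65892422e+00]
```

View pics/s2.png

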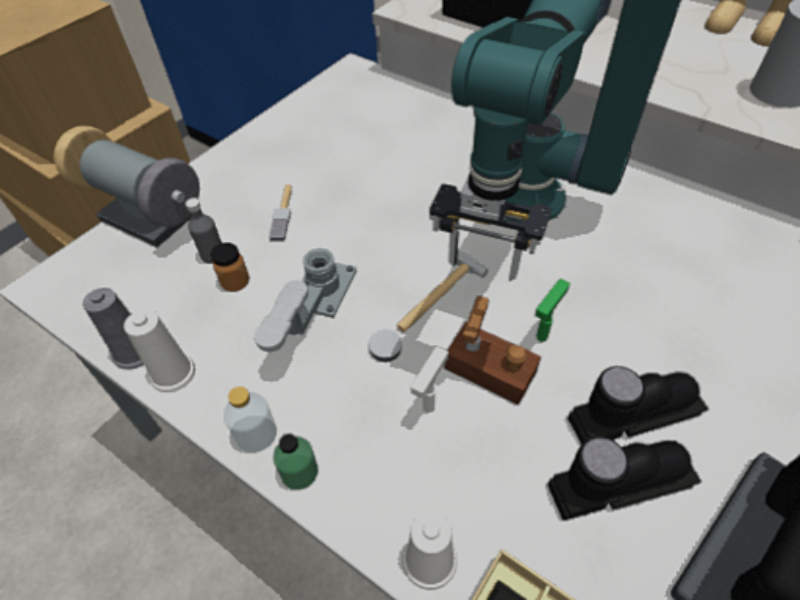

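The gripper is over the key, which stands upright at (477,318), with the fingers to either side of the handle. I descend in stages.

Call:
play_rows(
  steps=[
    {"x": 0, "y": -0.001, "z": -0.04, "rx": 0, "ry": 0, "rz": 0, "hand": 0.094},
    {"x": 0, "y": 0, "z": -0.04, "rx": 0, "ry": 0, "rz": 0, "hand": 0.094},
    {"x": 0, "y": 0, "z": -0.03, "rx": 0, "ry": 0, "rz": 0, "hand": 0.094},
    {"x": 0, "y": 0, "z": -0.025, "rx": 0, "ry": 0, "rz": 0, "hand": 0.094},
    {"x": 0, "y": 0, "z": -0.024, "rx": 0, "ry": 0, "rz": 0, "hand": 0.094},
    {"x": 0, "y": 0, "z": 0, "rx": 0, "ry": 0, "rz": 0, "hand": 0.094},
  ],
)

```text
time: 2.58
tool_pos: [0.5231, 0.1519, 0.1246]
ee_rot: [-1.566, -0.001, 1.839]
wrist_force: [0.3, -0.3, 0.2]
width: 0.0938
```

Call:
play_rows(
  steps=[
    {"x": 0, "y": 0, "z": 0, "rx": 0, "ry": 0, "rz": 0, "hand": 0.05},
    {"x": 0, "y": 0, "z": 0, "rx": 0, "ry": 0, "rz": 0, "hand": 0.035},
    {"x": 0, "y": 0, "z": 0, "rx": 0, "ry": 0, "rz": 0, "hand": 0.01},
    {"x": 0, "y": 0, "z": 0, "rx": 0, "ry": 0, "rz": 0, "hand": 0.0},
    {"x": 0, "y": 0, "z": 0, "rx": 0, "ry": 0, "rz": 0, "hand": 0.0},
    {"x": 0, "y": 0, "z": 0, "rx": 0, "ry": 0, "rz": 0, "hand": 0.0},
  ],
)

```text
time: 3.32
tool_pos: [0.5254, 0.1508, 0.1265]
ee_rot: [-1.571, -0.0, 1.837]
wrist_force: [-0.0, 0.6, 0.6]
width: 0.0374
```

```bash
python3 - <<'E'
from h import *
o=robot.get_obs(); print(o['time'],o['tool_pos'],o['ee_rot'],o['wrist_force'],o['width'])
s=snap('scene');cv2.imwrite('pics/s3.png',cv2.resize(s['color'][100:300,200:420,::-1],(800,600)))
E
```

```text
3.325 [0.52541514 0.15076887 0.12647987] [-1.57075530e+00 -1.15631228e-04  1.83689053e+00] [-0.03786591  0.60235738  0.55719398] 0.0373829168012896
```

View pics/s3.png

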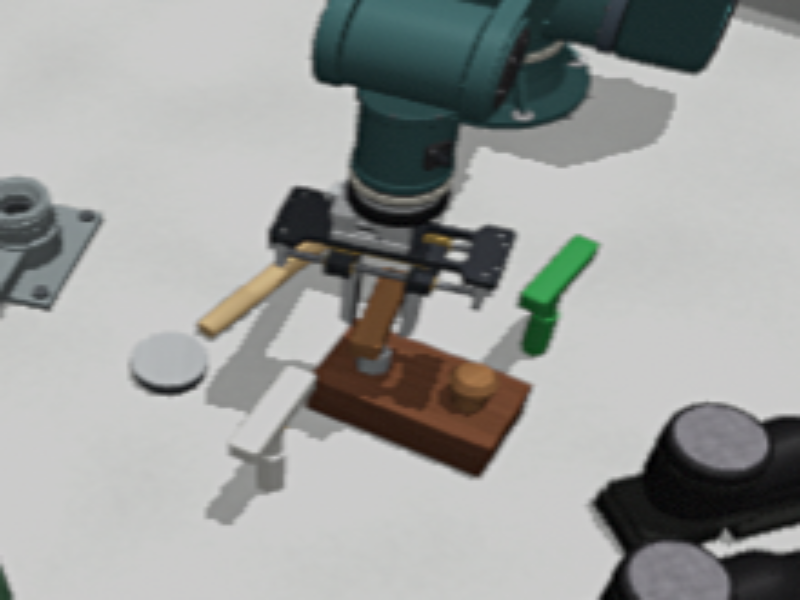

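The handle is between the fingers, at about (380,315) in this crop. The fingers are still closing (37 mm opening), so I let them finish.

Call:
play_rows(
  steps=[
    {"x": 0, "y": 0, "z": 0, "rx": 0, "ry": 0, "rz": 0, "hand": 0.0},
    {"x": 0, "y": 0, "z": 0, "rx": 0, "ry": 0, "rz": 0, "hand": 0.0},
    {"x": 0, "y": 0, "z": 0, "rx": 0, "ry": 0, "rz": 0, "hand": 0.0},
    {"x": 0, "y": 0, "z": 0, "rx": 0, "ry": 0, "rz": 0, "hand": 0.0},
  ],
)

```text
time: 3.88
tool_pos: [0.5253, 0.1509, 0.1265]
ee_rot: [-1.571, -0.0, 1.837]
wrist_force: [0.1, 0.3, -0.3]
width: 0.0261
```

Call:
play_rows(
  steps=[
    {"x": 0, "y": 0, "z": 0.02, "rx": 0, "ry": 0, "rz": 0, "hand": 0.0},
    {"x": 0, "y": 0, "z": 0.03, "rx": 0, "ry": 0, "rz": 0, "hand": 0.0},
    {"x": 0, "y": 0, "z": 0.03, "rx": 0, "ry": 0, "rz": 0, "hand": 0.0},
    {"x": 0, "y": 0, "z": 0.03, "rx": 0, "ry": 0, "rz": 0, "hand": 0.0},
    {"x": 0, "y": 0, "z": 0.03, "rx": 0, "ry": 0, "rz": 0, "hand": 0.0},
    {"x": 0, "y": 0, "z": 0.02, "rx": 0, "ry": 0, "rz": 0, "hand": 0.0},
    {"x": 0, "y": 0, "z": 0, "rx": 0, "ry": 0, "rz": 0, "hand": 0.0},
  ],
)

```text
time: 4.75
tool_pos: [0.5259, 0.1509, 0.2874]
ee_rot: [-1.573, 0.0, 1.837]
wrist_force: [-0.0, 0.7, -4.4]
width: 0.026
```

```bash
python3 - <<'E'
from h import *
o=robot.get_obs(); print(o['time'],o['tool_pos'],o['ee_rot'],o['wrist_force'],o['wrist_torque'],o['width'])
s=snap('scene');cv2.imwrite('pics/s4.png',cv2.resize(s['color'][60:260,200:420,::-1],(800,600)))
s=snap('top');
E
```

```text
4.75 [0.52592221 0.15085955 0.28738472] [-1.57291109e+00  2.70781016e-04  1.83693932e+00] [-0.02823077  0.68264027 -4.43070049] [ 0.02555191 -0.0435636  -0.01237944] 0.02602158795286786
```

View pics/s4.png

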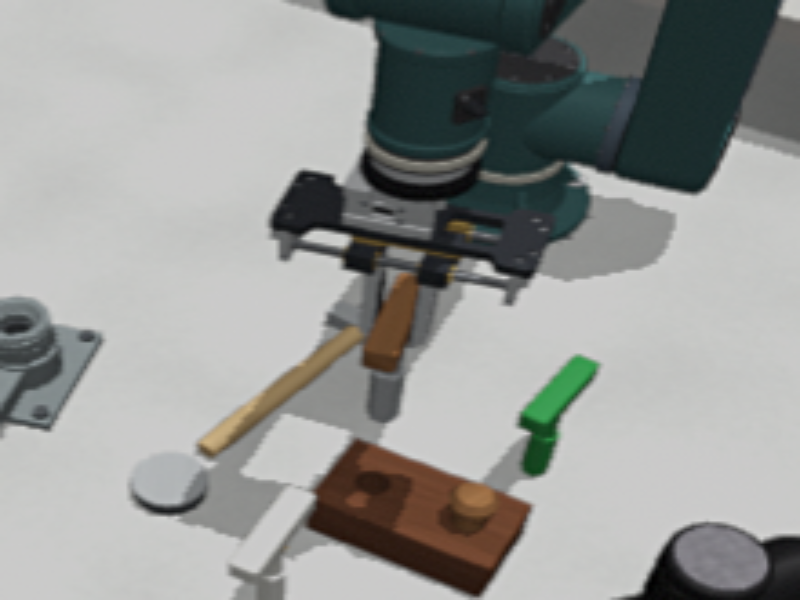

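The key is lifted cleanly, with its tip at about (383,415) above the empty hole. Next I move to above the mouth.

Call:
play_rows(
  steps=[
    {"x": 0.001, "y": -0.03, "z": 0, "rx": 0, "ry": 0, "rz": 0, "hand": 0.0},
    {"x": 0.003, "y": -0.05, "z": 0, "rx": 0, "ry": 0, "rz": 0, "hand": 0.0},
    {"x": 0.003, "y": -0.05, "z": 0, "rx": 0, "ry": 0, "rz": 0, "hand": 0.0},
    {"x": 0.003, "y": -0.05, "z": 0, "rx": 0, "ry": 0, "rz": 0, "hand": 0.0},
    {"x": 0.003, "y": -0.05, "z": 0, "rx": 0, "ry": 0, "rz": 0, "hand": 0.0},
    {"x": 0.003, "y": -0.05, "z": 0, "rx": 0, "ry": 0, "rz": 0, "hand": 0.0},
    {"x": 0.003, "y": -0.05, "z": 0, "rx": 0, "ry": 0, "rz": 0, "hand": 0.0},
    {"x": 0.002, "y": -0.03, "z": 0, "rx": 0, "ry": 0, "rz": 0, "hand": 0.0},
  ],
)

```text
time: 5.85
tool_pos: [0.5454, -0.2114, 0.2835]
ee_rot: [-1.567, -0.003, 1.835]
wrist_force: [-0.6, 0.3, -3.7]
width: 0.0263
```

Call:
play_rows(
  steps=[
    {"x": 0, "y": -0.022, "z": 0, "rx": 0, "ry": 0, "rz": 0, "hand": 0.0},
    {"x": 0, "y": 0, "z": -0.02, "rx": 0, "ry": 0, "rz": 0, "hand": 0.0},
    {"x": 0, "y": 0, "z": -0.02, "rx": 0, "ry": 0, "rz": 0, "hand": 0.0},
    {"x": 0, "y": 0, "z": 0, "rx": 0, "ry": 0, "rz": 0, "hand": 0.0},
    {"x": 0, "y": 0, "z": 0, "rx": 0, "ry": 0, "rz": 0, "hand": 0.0},
  ],
)

```text
time: 6.48
tool_pos: [0.5465, -0.2308, 0.2468]
ee_rot: [-1.571, -0.0, 1.838]
wrist_force: [-0.2, -0.5, -3.9]
width: 0.026
```

```bash
python3 - <<'E'
from h import *
o=robot.get_obs(); print(o['time'],o['tool_pos'],o['ee_rot'],o['wrist_force'],o['wrist_torque'],o['width'],o['joint_positions'])
s=snap('scene');cv2.imwrite('pics/s5.png',cv2.resize(s['color'][60:210,130:330,::-1],(800,600),interpolation=cv2.INTER_CUBIC))
snap('top')
c=cloud(s);ok=s['range_z']>0;t=o['tool_pos']
m=ok&(np.linalg.norm(c[...,:2]-t[:2],axis=-1)<.025)
for z in np.arange(.13,.25,.008):
    q=c[m&(abs(c[...,2]-z)<.004)]
    if len(q): print(round(z,3),len(q),q.mean(0).round(4))
P=c[ok&(np.linalg.norm(c[...,:2]-t[:2],axis=-1)<0.075)&(c[...,2]>t[2]+.025)&(c[...,2]<t[2]+.036)]
print(len(P),cv2.minAreaRect((P[:,:2]*1000).astype(np.float32)))
E
```

```text
6.475 [ 0.54653509 -0.23084764  0.24684462] [-1.57093814e+00 -6.07182648e-05  1.83768264e+00] [-0.15438597 -0.50527938 -3.94880917] [ 0.08011479 -0.00679113  0.00804027] 0.026012504809026598 [-4.95282718e-01  1.80766474e-01  1.18494333e+00  1.44874507e-04
  1.77582219e+00 -2.33293585e+00]
0.138 7 [ 0.5484 -0.2219  0.1393]
0.146 14 [ 0.5528 -0.2228  0.1462]
0.154 14 [ 0.5515 -0.2238  0.1538]
0.162 10 [ 0.5532 -0.2244  0.1614]
0.17 17 [ 0.5504 -0.2227  0.17  ]
0.178 11 [ 0.5517 -0.2232  0.1782]
0.186 14 [ 0.5526 -0.2239  0.1862]
0.194 16 [ 0.5502 -0.2231  0.1946]
0.202 21 [ 0.5498 -0.2254  0.2016]
0.21 12 [ 0.5484 -0.2251  0.2098]
0.218 13 [ 0.549  -0.2257  0.2179]
0.226 7 [ 0.5498 -0.2255  0.2253]
0.234 11 [ 0.5499 -0.2239  0.2335]
0.242 4 [ 0.5477 -0.222   0.2425]
171 ((545.3692626953125, -228.4378662109375), (48.59553909301758, 98.92147827148438), 85.74362182617188)
```

View pics/s5.png

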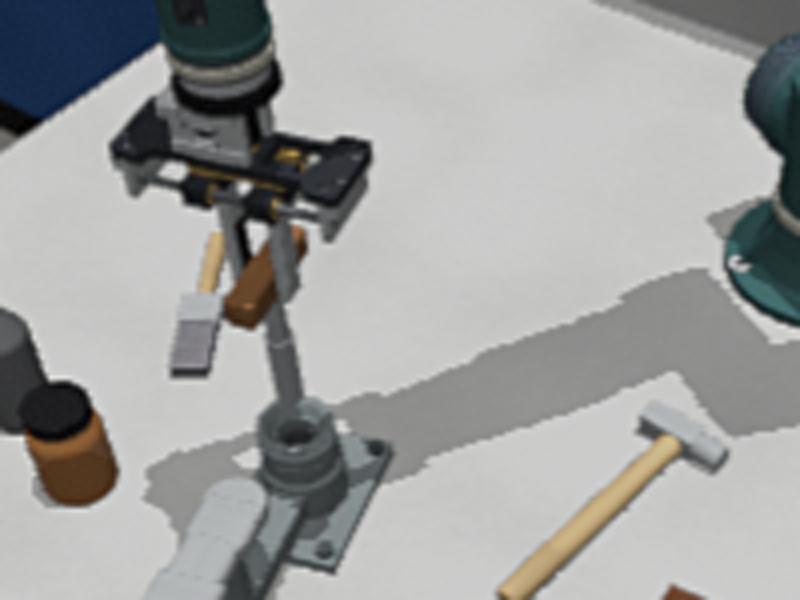

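The key's tip sits over the mouth, with the tip near (290,400) and the mouth at (297,430). I go down into the bore, watching force.

Call:
play_rows(
  steps=[
    {"x": 0, "y": 0, "z": -0.015, "rx": 0, "ry": 0, "rz": 0, "hand": 0.0},
    {"x": 0, "y": 0, "z": -0.015, "rx": 0, "ry": 0, "rz": 0, "hand": 0.0},
    {"x": 0, "y": 0, "z": -0.01, "rx": 0, "ry": 0, "rz": 0, "hand": 0.0},
    {"x": 0, "y": 0, "z": 0, "rx": 0, "ry": 0, "rz": 0, "hand": 0.0},
  ],
)

```text
time: 7.08
tool_pos: [0.5456, -0.2308, 0.2045]
ee_rot: [-1.568, -0.003, 1.837]
wrist_force: [-0.1, 0.4, -5.1]
width: 0.0255
```

Call:
play_rows(
  steps=[
    {"x": 0, "y": 0, "z": -0.005, "rx": 0, "ry": 0, "rz": 0, "hand": 0.0},
    {"x": 0, "y": 0, "z": 0, "rx": 0, "ry": 0, "rz": 0, "hand": 0.0},
  ],
)

```text
time: 7.32
tool_pos: [0.5464, -0.2312, 0.2015]
ee_rot: [-1.571, -0.0, 1.837]
wrist_force: [0.5, 0.5, -3.4]
width: 0.0259
```

Call:
play_rows(
  steps=[
    {"x": 0, "y": 0, "z": -0.005, "rx": 0, "ry": 0, "rz": 0, "hand": 0.0},
    {"x": 0, "y": 0, "z": 0, "rx": 0, "ry": 0, "rz": 0, "hand": 0.0},
  ],
)

```text
time: 7.58
tool_pos: [0.5462, -0.2311, 0.1961]
ee_rot: [-1.57, -0.001, 1.837]
wrist_force: [0.2, 0.9, -4.0]
width: 0.0256
```

Call:
play_rows(
  steps=[
    {"x": 0, "y": 0, "z": -0.004, "rx": 0, "ry": 0, "rz": 0, "hand": 0.0},
    {"x": 0, "y": 0, "z": 0, "rx": 0, "ry": 0, "rz": 0, "hand": 0.0},
  ],
)

```text
time: 7.82
tool_pos: [0.5462, -0.2311, 0.192]
ee_rot: [-1.57, -0.001, 1.837]
wrist_force: [0.1, 0.8, -4.0]
width: 0.0257
```

Call:
play_rows(
  steps=[
    {"x": 0, "y": 0, "z": -0.003, "rx": 0, "ry": 0, "rz": 0, "hand": 0.0},
    {"x": 0, "y": 0, "z": 0, "rx": 0, "ry": 0, "rz": 0, "hand": 0.0},
  ],
)

```text
time: 8.07
tool_pos: [0.5462, -0.2311, 0.1891]
ee_rot: [-1.57, -0.001, 1.837]
wrist_force: [-0.3, 0.7, -4.0]
width: 0.0256
```

Call:
play_rows(
  steps=[
    {"x": 0, "y": 0, "z": -0.002, "rx": 0, "ry": 0, "rz": 0, "hand": 0.0},
    {"x": 0, "y": 0, "z": 0, "rx": 0, "ry": 0, "rz": 0, "hand": 0.0},
  ],
)

```text
time: 8.32
tool_pos: [0.5464, -0.2312, 0.1875]
ee_rot: [-1.571, 0.0, 1.837]
wrist_force: [-0.5, 0.8, -4.5]
width: 0.0257
```

Call:
play_rows(
  steps=[
    {"x": 0, "y": 0, "z": -0.001, "rx": 0, "ry": 0, "rz": 0, "hand": 0.0},
    {"x": 0, "y": 0, "z": 0, "rx": 0, "ry": 0, "rz": 0, "hand": 0.0},
  ],
)

```text
time: 8.57
tool_pos: [0.5466, -0.2312, 0.1873]
ee_rot: [-1.572, 0.001, 1.837]
wrist_force: [0.2, 0.4, -0.8]
width: 0.0255
```

Contact came at TCP z 0.1873, exactly the predicted unaligned stop. I press a little more and turn clockwise in steps.

Call:
play_rows(
  steps=[
    {"x": 0, "y": 0, "z": -0.001, "rx": 0, "ry": 0, "rz": 0, "hand": 0.0},
    {"x": 0, "y": 0, "z": 0, "rx": 0, "ry": 0, "rz": 0, "hand": 0.0},
  ],
)

```text
time: 8.82
tool_pos: [0.5467, -0.2312, 0.187]
ee_rot: [-1.572, 0.001, 1.837]
wrist_force: [-1.5, 0.4, 4.8]
width: 0.026
```

Call:
play_rows(
  steps=[
    {"x": 0, "y": 0, "z": 0, "rx": 0, "ry": 0, "rz": -0.05, "hand": 0.0},
    {"x": 0, "y": 0, "z": 0, "rx": 0, "ry": 0, "rz": -0.05, "hand": 0.0},
    {"x": 0, "y": 0, "z": 0, "rx": 0, "ry": 0, "rz": 0, "hand": 0.0},
  ],
)

```text
time: 9.2
tool_pos: [0.5469, -0.2317, 0.1869]
ee_rot: [-1.573, 0.002, 1.737]
wrist_force: [-0.8, 0.5, 5.9]
width: 0.0256
```

Call:
play_rows(
  steps=[
    {"x": 0, "y": 0, "z": 0.0005, "rx": 0, "ry": 0, "rz": -0.05, "hand": 0.0},
    {"x": 0, "y": 0, "z": 0, "rx": 0, "ry": 0, "rz": -0.05, "hand": 0.0},
    {"x": 0, "y": 0, "z": 0, "rx": 0, "ry": 0, "rz": 0, "hand": 0.0},
  ],
)

```text
time: 9.57
tool_pos: [0.547, -0.2317, 0.1869]
ee_rot: [-1.573, 0.002, 1.638]
wrist_force: [-0.4, -0.2, 5.1]
width: 0.0259
```

Call:
play_rows(
  steps=[
    {"x": 0, "y": 0, "z": 0, "rx": 0, "ry": 0, "rz": -0.05, "hand": 0.0},
    {"x": 0, "y": 0, "z": 0, "rx": 0, "ry": 0, "rz": -0.05, "hand": 0.0},
    {"x": 0, "y": 0, "z": 0, "rx": 0, "ry": 0, "rz": 0, "hand": 0.0},
  ],
)

```text
time: 9.95
tool_pos: [0.5469, -0.2315, 0.1867]
ee_rot: [-1.573, 0.001, 1.538]
wrist_force: [-0.3, -0.2, 4.1]
width: 0.0259
```

Call:
play_rows(
  steps=[
    {"x": 0, "y": 0, "z": 0, "rx": 0, "ry": 0, "rz": -0.05, "hand": 0.0},
    {"x": 0, "y": 0, "z": 0, "rx": 0, "ry": 0, "rz": -0.05, "hand": 0.0},
    {"x": 0, "y": 0, "z": 0, "rx": 0, "ry": 0, "rz": 0, "hand": 0.0},
  ],
)

```text
time: 10.32
tool_pos: [0.5467, -0.2317, 0.1855]
ee_rot: [-1.571, 0.001, 1.438]
wrist_force: [1.0, -2.6, 0.1]
width: 0.0258
```

The TCP dropped to 0.1855 and the force fell, so the key is entering the hexagon. I push down at this angle.

Call:
play_rows(
  steps=[
    {"x": 0, "y": 0, "z": -0.002, "rx": 0, "ry": 0, "rz": 0, "hand": 0.0},
    {"x": 0, "y": 0, "z": 0, "rx": 0, "ry": 0, "rz": 0, "hand": 0.0},
  ],
)

```text
time: 10.58
tool_pos: [0.5467, -0.2317, 0.1844]
ee_rot: [-1.572, 0.001, 1.438]
wrist_force: [1.3, -2.5, 2.8]
width: 0.0258
```

Call:
play_rows(
  steps=[
    {"x": 0.0003, "y": -0.0006, "z": 0, "rx": 0, "ry": 0, "rz": -0.05, "hand": 0.0},
    {"x": 0, "y": 0, "z": -0.001, "rx": 0, "ry": 0, "rz": 0, "hand": 0.0},
    {"x": 0, "y": 0, "z": 0, "rx": 0, "ry": 0, "rz": 0, "hand": 0.0},
  ],
)

```text
time: 10.95
tool_pos: [0.5467, -0.2319, 0.1824]
ee_rot: [-1.57, 0.0, 1.388]
wrist_force: [1.3, -1.7, -0.2]
width: 0.0257
```

Going in; I continue.

Call:
play_rows(
  steps=[
    {"x": 0.0003, "y": -0.0005, "z": -0.002, "rx": 0, "ry": 0, "rz": -0.03, "hand": 0.0},
    {"x": 0, "y": 0, "z": -0.001, "rx": 0, "ry": 0, "rz": 0, "hand": 0.0},
    {"x": 0, "y": 0, "z": 0, "rx": 0, "ry": 0, "rz": 0, "hand": 0.0},
  ],
)

```text
time: 11.32
tool_pos: [0.5467, -0.232, 0.1788]
ee_rot: [-1.569, -0.001, 1.357]
wrist_force: [2.2, -1.5, -4.6]
width: 0.0258
```

Call:
play_rows(
  steps=[
    {"x": 0, "y": 0, "z": -0.002, "rx": 0, "ry": 0, "rz": 0, "hand": 0.0},
    {"x": 0, "y": 0, "z": 0, "rx": 0, "ry": 0, "rz": 0, "hand": 0.0},
  ],
)

```text
time: 11.58
tool_pos: [0.5468, -0.2321, 0.1775]
ee_rot: [-1.57, -0.0, 1.357]
wrist_force: [0.3, -1.1, -3.8]
width: 0.026
```

Call:
play_rows(
  steps=[
    {"x": 0, "y": 0, "z": -0.002, "rx": 0, "ry": 0, "rz": 0, "hand": 0.0},
    {"x": 0, "y": 0, "z": 0, "rx": 0, "ry": 0, "rz": 0, "hand": 0.0},
  ],
)

```text
time: 11.82
tool_pos: [0.5468, -0.2321, 0.1758]
ee_rot: [-1.57, -0.0, 1.357]
wrist_force: [0.3, -1.6, -2.7]
width: 0.026
```

Call:
play_rows(
  steps=[
    {"x": 0, "y": 0, "z": -0.001, "rx": 0, "ry": 0, "rz": 0, "hand": 0.0},
    {"x": 0, "y": 0, "z": 0, "rx": 0, "ry": 0, "rz": 0, "hand": 0.0},
  ],
)

```text
time: 12.08
tool_pos: [0.5469, -0.2321, 0.1755]
ee_rot: [-1.571, -0.0, 1.357]
wrist_force: [-0.1, -1.1, -0.8]
width: 0.0261
```

```bash
python3 - <<'E'
from h import *
o=robot.get_obs(); print(o['time'],o['tool_pos'],o['ee_rot'],o['wrist_force'],o['wrist_torque'],o['width'],o['joint_positions'])
E
```

```text
12.075 [ 0.5469449  -0.23212309  0.17546786] [-1.57093030e+00 -2.23697532e-04  1.35712025e+00] [-0.13958507 -1.10938158 -0.81989906] [-0.19752601 -0.08398436 -0.02134821] 0.026051210534968932 [-4.96916055e-01  1.92798003e-01  1.31132589e+00  2.52786641e-04
  1.63740264e+00 -1.85401946e+00]
```

Bottomed at 0.1755, as predicted, so the key is fully home. Now I tighten, watching the wrist torque.

Call:
play_rows(
  steps=[
    {"x": 0, "y": 0, "z": 0, "rx": 0, "ry": 0, "rz": -0.08, "hand": 0.0},
    {"x": 0, "y": 0, "z": 0, "rx": 0, "ry": 0, "rz": -0.08, "hand": 0.0},
    {"x": 0, "y": 0, "z": 0, "rx": 0, "ry": 0, "rz": -0.08, "hand": 0.0},
    {"x": 0, "y": 0, "z": 0, "rx": 0, "ry": 0, "rz": -0.08, "hand": 0.0},
    {"x": 0, "y": 0, "z": 0, "rx": 0, "ry": 0, "rz": -0.08, "hand": 0.0},
  ],
)

```text
time: 12.7
tool_pos: [0.5468, -0.2324, 0.1755]
ee_rot: [-1.571, 0.001, 0.955]
wrist_force: [-0.0, -1.3, 0.3]
width: 0.0257
```

```bash
cat > o.py <<'E'
from h import *
o=robot.get_obs(); print(o['time'],o['tool_pos'].round(4),o['ee_rot'].round(4),o['wrist_force'].round(2),o['wrist_torque'].round(3),round(o['width'],4),o['joint_positions'][5].round(3))
E
python3 o.py
```

```text
12.7 [ 0.5468 -0.2324  0.1755] [-1.571e+00  5.000e-04  9.549e-01] [-0.   -1.29  0.27] [-0.431  0.071  0.22 ] 0.0257 -1.452
```

Call:
play_rows(
  steps=[
    {"x": 0, "y": 0, "z": 0, "rx": 0, "ry": 0, "rz": -0.08, "hand": 0.0},
    {"x": 0, "y": 0, "z": 0, "rx": 0, "ry": 0, "rz": -0.08, "hand": 0.0},
    {"x": 0, "y": 0, "z": 0, "rx": 0, "ry": 0, "rz": -0.08, "hand": 0.0},
  ],
)

```text
time: 13.08
tool_pos: [0.5466, -0.2326, 0.1755]
ee_rot: [-1.571, 0.001, 0.715]
wrist_force: [-1.3, -1.6, 0.5]
width: 0.0259
```

```bash
python3 o.py
```

```text
13.075 [ 0.5466 -0.2326  0.1755] [-1.5711e+00  1.0000e-03  7.1480e-01] [-1.3  -1.56  0.45] [-0.45   0.166  0.22 ] 0.0259 -1.212
```

A torque of 0.22 N m means the screw is turning with the key.

Call:
play_rows(
  steps=[
    {"x": 0, "y": 0, "z": 0, "rx": 0, "ry": 0, "rz": -0.08, "hand": 0.0},
    {"x": 0, "y": 0, "z": 0, "rx": 0, "ry": 0, "rz": -0.08, "hand": 0.0},
    {"x": 0, "y": 0, "z": 0, "rx": 0, "ry": 0, "rz": -0.08, "hand": 0.0},
  ],
)

```text
time: 13.45
tool_pos: [0.5464, -0.2327, 0.1755]
ee_rot: [-1.571, 0.001, 0.475]
wrist_force: [-1.9, -1.0, 0.7]
width: 0.0254
```

```bash
python3 o.py
```

```text
13.45 [ 0.5464 -0.2327  0.1755] [-1.5712e+00  1.4000e-03  4.7470e-01] [-1.88 -1.    0.68] [-0.469  0.284  0.198] 0.0254 -0.972
```

Call:
play_rows(
  steps=[
    {"x": 0, "y": 0, "z": 0, "rx": 0, "ry": 0, "rz": -0.06, "hand": 0.0},
    {"x": 0, "y": 0, "z": 0, "rx": 0, "ry": 0, "rz": -0.06, "hand": 0.0},
    {"x": 0, "y": 0, "z": 0, "rx": 0, "ry": 0, "rz": 0, "hand": 0.0},
  ],
)

```text
time: 13.82
tool_pos: [0.5463, -0.2327, 0.1755]
ee_rot: [-1.571, 0.001, 0.357]
wrist_force: [-1.3, -1.6, 0.7]
width: 0.0257
```

```bash
python3 o.py
```

```text
13.825 [ 0.5463 -0.2327  0.1755] [-1.5713e+00  1.3000e-03  3.5750e-01] [-1.34 -1.64  0.72] [-0.592  0.532  0.123] 0.0257 -0.855
```

Call:
play_rows(
  steps=[
    {"x": 0, "y": 0, "z": 0, "rx": 0, "ry": 0, "rz": -0.06, "hand": 0.0},
    {"x": 0, "y": 0, "z": 0, "rx": 0, "ry": 0, "rz": -0.06, "hand": 0.0},
    {"x": 0, "y": 0, "z": 0, "rx": 0, "ry": 0, "rz": 0, "hand": 0.0},
  ],
)

```text
time: 14.2
tool_pos: [0.5463, -0.2327, 0.1754]
ee_rot: [-1.571, 0.001, 0.238]
wrist_force: [-3.0, -1.7, 1.8]
width: 0.0258
```

```bash
python3 o.py
```

```text
14.2 [ 0.5463 -0.2327  0.1754] [-1.5714e+00  1.5000e-03  2.3810e-01] [-2.96 -1.75  1.76] [-0.658  0.764  0.134] 0.0258 -0.736
```

Call:
play_rows(
  steps=[
    {"x": -0.0005, "y": -0.0003, "z": 0, "rx": 0, "ry": 0, "rz": -0.06, "hand": 0.0},
    {"x": 0, "y": 0, "z": 0, "rx": 0, "ry": 0, "rz": -0.06, "hand": 0.0},
    {"x": 0, "y": 0, "z": 0, "rx": 0, "ry": 0, "rz": 0, "hand": 0.0},
  ],
)

```text
time: 14.58
tool_pos: [0.5461, -0.2327, 0.1754]
ee_rot: [-1.571, 0.001, 0.119]
wrist_force: [-3.7, -2.2, 2.8]
width: 0.0256
```

```bash
python3 o.py
```

```text
14.575 [ 0.5461 -0.2327  0.1754] [-1.5712e+00  6.0000e-04  1.1870e-01] [-3.71 -2.2   2.83] [-0.532  0.836  0.093] 0.0256 -0.617
```

Call:
play_rows(
  steps=[
    {"x": 0, "y": 0, "z": 0, "rx": 0, "ry": 0, "rz": -0.05, "hand": 0.0},
    {"x": 0, "y": 0, "z": 0, "rx": 0, "ry": 0, "rz": -0.05, "hand": 0.0},
    {"x": 0, "y": 0, "z": 0, "rx": 0, "ry": 0, "rz": 0, "hand": 0.0},
  ],
)

```text
time: 14.95
tool_pos: [0.5461, -0.2327, 0.1755]
ee_rot: [-1.571, 0.001, 0.019]
wrist_force: [-3.1, -2.4, 3.1]
width: 0.0256
```

```bash
python3 o.py
```

```text
14.95 [ 0.5461 -0.2327  0.1755] [-1.5712e+00  7.0000e-04  1.8800e-02] [-3.07 -2.41  3.15] [-0.522  1.058  0.093] 0.0256 -0.517
```

```bash
python3 - <<'E'
from h import *
s=snap('scene');a=cv2.resize(s['color'][90:190,150:283,::-1],(800,600),interpolation=cv2.INTER_CUBIC);cv2.imwrite('pics/s6.png',a)
E
```

```text
(no output)
```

View pics/s6.png

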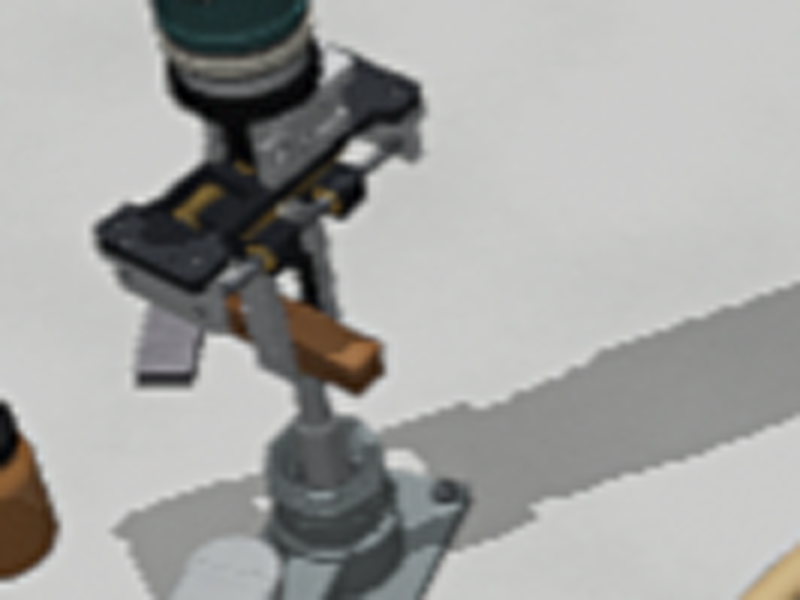

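The key stands deep in the mouth at about (322,440), and the handle is square to the jaws. I keep turning until the torque jumps.

Call:
play_rows(
  steps=[
    {"x": -0.0005, "y": -0.0004, "z": 0.0005, "rx": 0, "ry": 0, "rz": -0.05, "hand": 0.0},
    {"x": 0, "y": 0, "z": 0, "rx": 0, "ry": 0, "rz": -0.05, "hand": 0.0},
  ],
)

```text
time: 15.25
tool_pos: [0.5459, -0.2328, 0.1754]
ee_rot: [-1.57, 0.0, -0.083]
wrist_force: [-2.6, -0.6, 2.0]
width: 0.0257
```

```bash
python3 o.py
```

```text
15.25 [ 0.5459 -0.2328  0.1754] [-1.5704e+00  3.0000e-04 -8.2700e-02] [-2.62 -0.57  1.97] [-0.403  0.911  0.213] 0.0257 -0.416
```

Call:
play_rows(
  steps=[
    {"x": 0, "y": 0, "z": 0, "rx": 0, "ry": 0, "rz": -0.05, "hand": 0.0},
    {"x": 0, "y": 0, "z": 0, "rx": 0, "ry": 0, "rz": -0.03, "hand": 0.0},
  ],
)

```text
time: 15.5
tool_pos: [0.5459, -0.2327, 0.1755]
ee_rot: [-1.57, 0.0, -0.162]
wrist_force: [-3.8, -1.1, 1.8]
width: 0.0258
```

```bash
python3 o.py
```

```text
15.5 [ 0.5459 -0.2327  0.1755] [-1.5703e+00  3.0000e-04 -1.6200e-01] [-3.81 -1.14  1.83] [-0.368  0.92   0.556] 0.0258 -0.337
```

Torque jumped to 0.56. I turn a little more to confirm the stop.

Call:
play_rows(
  steps=[
    {"x": 0, "y": 0, "z": 0, "rx": 0, "ry": 0, "rz": -0.03, "hand": 0.0},
    {"x": 0, "y": 0, "z": 0, "rx": 0, "ry": 0, "rz": 0, "hand": 0.0},
  ],
)

```text
time: 15.75
tool_pos: [0.546, -0.2327, 0.1755]
ee_rot: [-1.57, 0.0, -0.192]
wrist_force: [-2.8, -1.0, 2.7]
width: 0.0256
```

```bash
python3 o.py
```

```text
15.75 [ 0.546  -0.2327  0.1755] [-1.5704e+00  1.0000e-04 -1.9190e-01] [-2.79 -0.97  2.68] [-0.314  0.889  0.727] 0.0256 -0.307
```

Call:
play_rows(
  steps=[
    {"x": 0, "y": 0, "z": 0, "rx": 0, "ry": 0, "rz": -0.03, "hand": 0.0},
    {"x": 0, "y": 0, "z": 0, "rx": 0, "ry": 0, "rz": 0, "hand": 0.0},
  ],
)

```text
time: 16.0
tool_pos: [0.5461, -0.2328, 0.1755]
ee_rot: [-1.57, -0.0, -0.223]
wrist_force: [-2.4, -1.3, 1.8]
width: 0.0262
```

```bash
python3 o.py
```

```text
16.0 [ 0.5461 -0.2328  0.1755] [-1.5705e+00 -2.0000e-04 -2.2260e-01] [-2.42 -1.34  1.78] [-0.244  0.757  0.88 ] 0.0262 -0.276
```

Torque climbs linearly to 0.88 N m, so the screw is tight against its stop. I relax slightly within the seat's play and the lateral load, then open.

Call:
play_rows(
  steps=[
    {"x": -0.0003, "y": 0, "z": 0.0003, "rx": 0, "ry": 0, "rz": 0.06, "hand": 0.0},
    {"x": 0, "y": 0, "z": 0, "rx": 0, "ry": 0, "rz": 0, "hand": 0.03},
    {"x": 0, "y": 0, "z": 0, "rx": 0, "ry": 0, "rz": 0, "hand": 0.04},
    {"x": 0, "y": 0, "z": 0, "rx": 0, "ry": 0, "rz": 0, "hand": 0.06},
    {"x": 0, "y": 0, "z": 0, "rx": 0, "ry": 0, "rz": 0, "hand": 0.08},
    {"x": 0, "y": 0, "z": 0, "rx": 0, "ry": 0, "rz": 0, "hand": 0.08},
    {"x": 0, "y": 0, "z": 0, "rx": 0, "ry": 0, "rz": 0, "hand": 0.08},
  ],
)

```text
time: 16.88
tool_pos: [0.5457, -0.233, 0.1758]
ee_rot: [-1.571, -0.0, -0.163]
wrist_force: [0.9, -0.3, 0.1]
width: 0.0765
```

```bash
python3 o.py; python3 - <<'E'
from h import *
s=snap('scene');a=cv2.resize(s['color'][90:190,150:283,::-1],(800,600),interpolation=cv2.INTER_CUBIC);cv2.imwrite('pics/s7.png',a)
E
```

```text
16.875 [ 0.5457 -0.233   0.1758] [-1.5708e+00 -2.0000e-04 -1.6310e-01] [ 0.93 -0.34  0.15] [-0.058  0.063 -0.05 ] 0.0765 -0.336
```

View pics/s7.png

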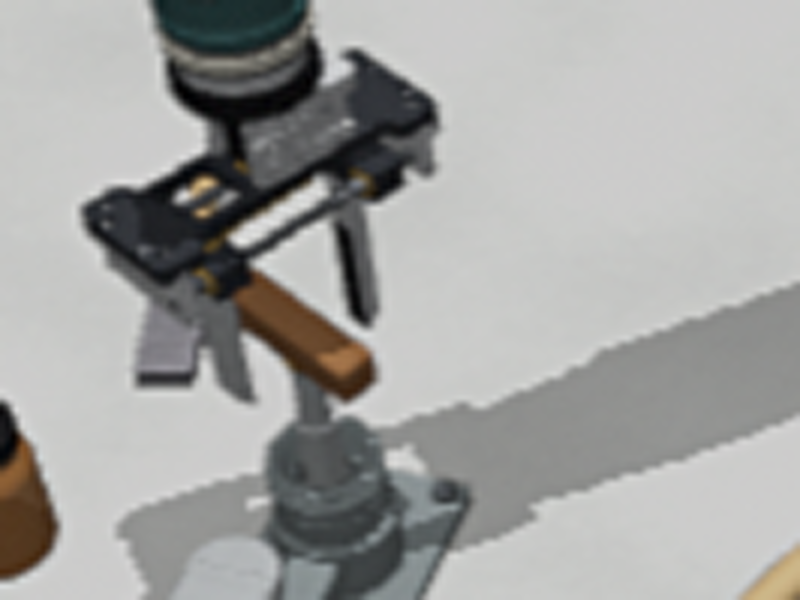

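The fingers are clear on both sides of the handle. I retreat upward.

Call:
play_rows(
  steps=[
    {"x": 0, "y": 0, "z": 0.02, "rx": 0, "ry": 0, "rz": 0, "hand": 0.08},
    {"x": 0, "y": 0, "z": 0.03, "rx": 0, "ry": 0, "rz": 0, "hand": 0.08},
    {"x": 0, "y": 0, "z": 0.03, "rx": 0, "ry": 0, "rz": 0, "hand": 0.08},
    {"x": 0, "y": 0, "z": 0.03, "rx": 0, "ry": 0, "rz": 0, "hand": 0.08},
    {"x": -0.04, "y": 0.03, "z": 0.02, "rx": 0, "ry": 0, "rz": 0, "hand": 0.08},
    {"x": -0.05, "y": 0.04, "z": 0, "rx": 0, "ry": 0, "rz": 0, "hand": 0.08},
    {"x": -0.05, "y": 0.04, "z": 0, "rx": 0, "ry": 0, "rz": 0, "hand": 0.08},
    {"x": 0, "y": 0, "z": 0, "rx": 0, "ry": 0, "rz": 0, "hand": 0.08},
  ],
)

```text
time: 17.92
tool_pos: [0.4056, -0.1228, 0.307]
ee_rot: [-1.571, -0.003, -0.161]
wrist_force: [1.4, -0.1, -0.2]
width: 0.0799
```

```bash
python3 o.py; python3 - <<'E'
from h import *
s=snap('scene');cv2.imwrite('pics/s8.png',cv2.resize(s['color'][:,:,::-1],(800,600),interpolation=cv2.INTER_CUBIC))
snap('top')
for n in('scene','top'):
    s=load(n); c=cloud(s);ok=s['range_z']>0
    P=c[ok&(np.linalg.norm(c[...,:2]-[.546,-.232],axis=-1)<.075)&(c[...,2]>.198)&(c[...,2]<.216)]
    print(n,len(P),cv2.minAreaRect((P[:,:2]*1000).astype(np.float32)),np.percentile(P[:,2],[50,90]))
    A=np.c_[P[:,:2]-P[:,:2].mean(0),np.ones(len(P))]; print(np.linalg.lstsq(A,P[:,2],rcond=None)[0])
E
```

```text
17.925 [ 0.4056 -0.1228  0.307 ] [-1.5713 -0.0027 -0.1612] [ 1.37 -0.11 -0.16] [-0.12   0.026  0.01 ] 0.0799 -0.267
scene 201 ((547.1663818359375, -229.689208984375), (101.5031509399414, 26.948469161987305), 80.79528045654297) [0.20596884 0.20805383]
[-0.08377524  0.00519484  0.20554118]
top 260 ((547.13525390625, -230.44412231445312), (99.82718658447266, 26.585803985595703), 80.91328430175781) [0.20816525 0.21146019]
[ 0.05226728 -0.01397499  0.20789243]
```

View pics/s8.png

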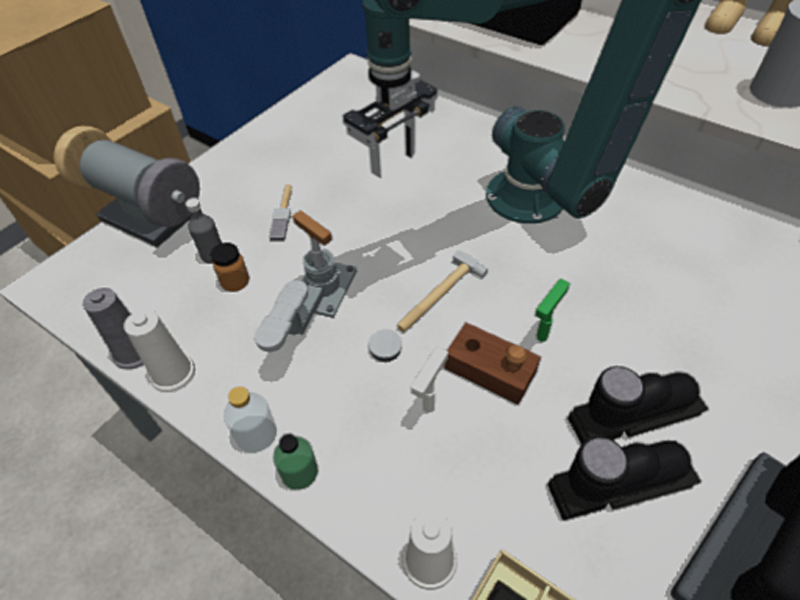

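The handle top is at 0.207 m (expected 0.207 when home). The handle angle matches the final gripper angle, so there was no slip, and the other objects look unmoved. Handing in.

```bash
python3 -c "
from h import *
print(workorder.close_job())"
```

```text
the job is handed in; nothing more can be done
None
```

The key is standing fully home in the socket with the screw tight against its stop. I let go of it and handed the job in at about 18 s of the 51 s allowed; no verdict is reported.

- **Fitting:** I lifted the key out of the block and lowered it into the bore. It stopped unaligned at TCP z 0.187. I turned it clockwise with roughly 8–10 N of pressure until it began to drop, then pushed it down 12 mm to bottom at 0.1755, as predicted.
- **Tightening:** I turned it clockwise about 1.58 rad. The torque ran at roughly 0.1–0.2 N m and then climbed steadily to 0.88 N m against the stop. I backed off 0.06 rad within the play, opened the gripper and moved clear.
- **Last checks:** The handle top is at 0.206 m in the scene view and 0.208 m in the top view; 0.207 m is expected when home. The handle sits at about 81°, matching the gripper's final angle, so it did not slip. By eye, nothing else on the bench has moved.
- **Disagreements:** My slope fits of the handle top gave opposite signs in the two views (-0.08 and +0.05), so I treated them as noise. They confirm nothing about tilt. The screw angle was judged from torque only, since it is not in the state.

My first two move calls were refused for missing keys; nothing moved then.

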